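Swing out the prop leg of the wide picture frame

ROBOT

A 6-joint arm with a two-finger parallel gripper is mounted at the origin on a cart in front of the work surface, level with it; the furniture and walls round the work are solid. World frame = base frame: x ahead of the robot, y to its left, z up, the work surface at z = 0. Lengths are in m, angles in rad, forces in N, time in s.
With the tool pointing down it reaches from about 0.4 to 0.925 m from the base axis. Payload 12.5 kg.
Tool frame: the origin (TCP) lies at the very end of the fingers, on their centre line; the grasp point (between the pads) lies 19 mm behind it; z points along the fingers, y is the line along which they close (so a half turn about z gives the same grasp; the last joint's range is limited). The gripper opens to 95 mm and grips with 3 to 60 N. Pads are 20 mm wide; open, the fingers measure 119 mm over their backs; the gripper's body (75 mm by 180 mm) begins 59 mm behind the grasp point.
Start: joints at [1.012, 0.491, 1.559, -0, 1.092, -0.106], TCP at [0.273, 0.562, 0.215] pointing down, gripper open.
Joint ranges: [-3.1, 3.1], [-0.84, 2.19], [0.05, 2.79], [-1.13, 4.28], [0.06, 2.93], [-2.69, 2.69]. Speed limits (rad/s): [2.22, 2.22, 2.79, 3.14, 3.14, 3.14].

INTERFACE

Orientations are given as a unit quaternion [x, y, z, w].
In Python, from cell import observe, snapshot, sign_off, silhouettes, landmark_of gives the robot as it stands. The module is installed in compiled form; this text tells all that it offers.
- The arm moves only by the tool send_rows, never from a script. Its argument "rows" is text: rows parted by semicolons, each of 7 numbers parted by spaces: the gripper's target within -1 to 1 (shut at 1, half-way at 0, fully open at -1), then the shift along the tool's x, y, z each as a share of 0.05 m, from -1 to 1, then the turn, a rotation vector about the tool's x, y, z each as a share of 180 degrees, from -1 to 1. In form: jaw x y z ax ay az; .... A call has 1 to 8 rows; each row shifts and turns the commanded pose from where the row before left it, along the tool's axes as they then stand; what a row does not reach is not made up. A row lasts 1/8 s, in which the tool goes at most 62.5 mm and 10.7 degrees, less where a joint would pass 70% of its speed; a pose out of reach is approached as far as the arm can. A call with a number of a shift or a turn outside -1 to 1 is refused whole. A call with a gripper value outside its range is refused whole. The fingers move at their own pace and stop on an object; "force" is the grip in N (left out, the last holds). Time passes only in rows, so rows that do not move let the fingers close. It gives the time, the measured TCP pose, the force, the opening and the grip force at its end, in the units of the state.
- observe(): the state, without advancing time (a new reading comes with each control period).
- snapshot(name): name is "scene" or "top"; returns a dict with "frame" (400x640x3 uint8, red, green, blue), "fx", "fy", "cx", "cy" (pixels), "k1" (the pictures are not rectified: a ray, as slopes to the right and down, at radius r is drawn at 1 + k1 r^2 times it, then the intrinsics apply), "cam_to_world" (4x4, takes a point from camera to world coordinates). Camera axes: x right, y down, z forward; pixel columns grow to the right and rows downward; lengths in m; the calibration is good to about 2 mm. A picture is of the moment at which its call begins. There is no depth.
- sign_off(): hands the job in; it is judged then, once.
Trained networks look in a picture, given as the dict that the camera call returned (one of the last four; its "shot" number tells which), for a name from the list of things; names that differ only in an ending like _2 or _b are one class to them, and where a whole thing is asked for, a point or a joint stands for the part that bears it (a point fixed in the world has none). Each returns a list of dicts, best first, with "p" (0 to 1); they miss things now and then, are a little off and sometimes report something else, mostly with a low value. They report only what shows in the picture. A call takes as long as a camera call.
- silhouettes(picture, name): "region" (400x640 bool, what is visible of it).
- landmark_of(picture, name): "location" ([x, y, z] in m, in the coordinates of the camera as it stood for that picture, good to about 4 mm: a listed point, or the origin of a listed thing).
The state is a dict: "t": time; "qpos": joint angles; "qd": joint speeds; "tau": joint torques, N m; "tcp_pos": TCP position; "tool_rot": TCP orientation; "wrist_force": force on the tool from outside, world axes, zero at the start; "ft_torque": the same for the moment, N m; "width": opening from 0.0 (shut) to 1.0 (fully open); "finger_force": force on a finger pad.
Only numpy, scipy, OpenCV 4.12 (cv2) and the standard library are available. Lean on these libraries where they do the work, as an engineer would, in place of code of your own. Each camera call takes 0.05 s, during which the arm holds its last target. There are 200 camera calls.

TASK

Two picture frames stand on the desk with their backs to you, each with its folding prop leg only partly open. Swing the leg of the wide, low frame out by pushing it until it stops square to the frame's back, so that the frame cannot tip over, and leave it there. Leave the leg of the tall, narrow frame as it is.

Things in the scene. Friction and masses are not known exactly. Their poses are not given: they have to be found in the camera images.
- wide_frame: Wide brown wooden picture frame, 210 wide (its y), 16 thick (x), 150 high, upright, fixed to the desk on two small dark feet at its ends (10 wide, 56 deep, 10 high). Origin: centre of its underside, on the desk; z up; its -x side is the back, turned roughly to the robot; +y its left end seen from the robot.
- wide_leg (a joint): Its prop leg, an upright pale board 6 thick, 130 long, from 2 to 138 above the desk, on an upright hinge at x -15, y -45 in wide_frame. Rad: 0 flat along the back, pointing to +y; grows as the free edge swings out to the robot; hard stop 1.571, square to the back, along -x. Starts at 0.75 to 1.0: push from inside the gap between leg and back. 0.5 N at the free edge moves it; it stays where left.
- tall_frame: Tall picture frame of the same make: 150 wide (y), 16 thick (x), 210 high, fixed upright on the desk. Origin and axes as for wide_frame. Its leg is 130 long, 6 thick, reaches 198 above the desk, is hinged at x -15, y -55 and partly open. Not to be worked on.
- tall_leg_tip (a point): The upper free corner of the tall frame's leg, 198 above the desk, 130 from its hinge.

How it is judged:
By the outcome, as a careful person would: the job done as asked, in the order asked, and still so for the second after the job is handed in, with the robot touching nothing.
It also fails if it takes over 32 s, if anything falls off the work surface, if the arm or the gripper's body presses on something with over 40 N, if the wrist force passes 120 N, or if a joint passes its speed limit or range.

## Working session

There is one attempt and no reset: what is moved stays moved. The work goes in short steps, Python scripts to look and compute and a tool call to move; the robot and the scene stay as the last step left them, time stands still between calls to the robot, and variables do not carry over. Pictures are saved under pics/ and viewed, at most 10 in all, crops included, and the job is handed in when it is done.

Besides the shell and the picture viewer there is one more tool, called after "Request:" by a JSON object that holds its "fn" and its "kwargs". send_rows: Moves the arm, as the interface text tells. Shift numbers are shares of 0.05 m and turn numbers shares of 180 degrees, none past 1 either way. Its arguments: {"type":"object","properties":{"rows":{"type":"string"},"force":{"type":"number"}},"required":["rows"]}

```bash
mkdir -p pics
cat > h.py <<'E'
import numpy as np, cv2
from cell import *
def w(p,c): return (np.array(p['cam_to_world'])@np.r_[c,1])[:3]
def proj(p,X):
    c=np.linalg.inv(np.array(p['cam_to_world']))@np.r_[X,1]; s=c[:2]/c[2]; s=s*(1+p['k1']*(s@s))
    return np.array([p['fx']*s[0]+p['cx'],p['fy']*s[1]+p['cy']])
E
python3 - <<'E'
from h import *
ims=[]
for n in('scene','top'):
    p=snapshot(n); ims.append(p['frame'][:,:,::-1]); cv2.imwrite(f'pics/{n}.png',ims[-1])
    print(n,np.round(np.array(p['cam_to_world']),2).tolist())
    for k in('wide_frame','wide_leg','tall_frame','tall_leg_tip'):
        for d in landmark_of(p,k)[:2]: print(k,d['p'],w(p,d['location']).round(4))
        for d in silhouettes(p,k)[:2]:
            ys,xs=np.nonzero(d['region']); print('  sil',d['p'],len(xs),xs.min(),xs.max(),ys.min(),ys.max())
o=observe();print(o)
E
```

```text
scene [[-1.0, 0.02, -0.01, 0.62], [0.03, 0.88, -0.48, 0.73], [-0.0, -0.48, -0.88, 1.38], [0.0, 0.0, 0.0, 1.0]]
wide_frame 0.68 [ 0.5805  0.2432 -0.0037]
  sil 0.67 1791 324 382 226 318
  sil 0.39 1455 315 353 103 157Traceback (most recent call last):
  File "<stdin>", line 7, in <module>
ValueError: it knows: tall_frame, tall_leg_tip, wide_frame
```

View pics/scene.png

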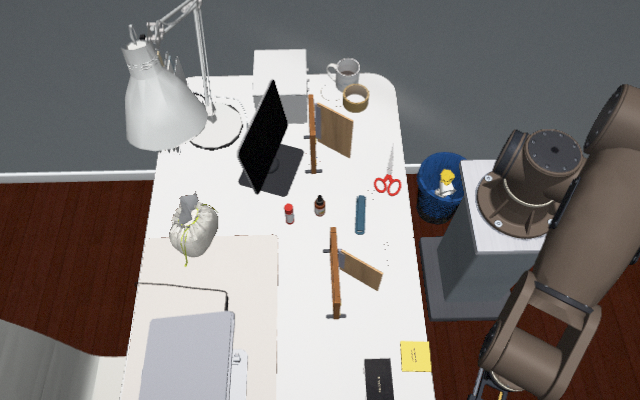

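The scene view shows the wide frame near pixels (335,272), with its leg running from about (338,250) to (382,285). The tall frame is at (315,135) with its leg to the right of it. Next I'll get the top view and the estimates.

Run:
```python
from h import *
for n in('scene','top'):
    p=snapshot(n); f=p['frame'][:,:,::-1]
    if n=='top': cv2.imwrite('pics/top.png',f); print(np.round(np.array(p['cam_to_world']),2).tolist())
    else: cv2.imwrite('pics/scene_c.png',cv2.resize(f[80:340,280:440],None,fx=2.3*1,fy=2.3,interpolation=cv2.INTER_CUBIC))
    for k in('wide_frame','tall_frame','tall_leg_tip'):
        for d in landmark_of(p,k)[:2]: print(k,d['p'],w(p,d['location']).round(4),proj(p,w(p,d['location'])).round())
        for d in silhouettes(p,k)[:2]:
            ys,xs=np.nonzero(d['region']); print('  sil',d['p'],len(xs),xs.min(),xs.max(),ys.min(),ys.max())
o=observe();print(o['t'],o['tcp_pos'],o['tool_rot'],o['width'])
```

```text
wide_frame 0.8 [ 0.5799  0.2432 -0.0029] [331. 282.]
  sil 0.56 1800 323 382 227 318
tall_frame 0.73 [ 6.265e-01 -1.959e-01 -5.000e-04] [312. 154.]
  sil 0.79 1855 305 352 95 172
tall_leg_tip 0.67 [ 0.5066 -0.1803  0.199 ] [353. 119.]
  sil 0.7 1441 315 353 103 156
[[-0.01, -0.99, 0.16, 0.43], [-1.0, 0.01, 0.01, 0.03], [-0.01, -0.16, -0.99, 1.18], [0.0, 0.0, 0.0, 1.0]]
wide_frame 0.86 [0.5703 0.25   0.0035] [244. 225.]
  sil 0.91 2102 186 286 212 273
tall_frame 0.96 [ 0.6206 -0.1885 -0.0025] [416. 203.]
  sil 0.95 2354 389 471 181 249
tall_leg_tip 0.98 [ 0.5056 -0.1713  0.2004] [427. 242.]
  sil 0.57 755 413 461 192 249
0.85 [0.27339239 0.56206096 0.21469274] [2.24482156e-01 9.74478197e-01 7.45819110e-05 7.88518639e-06] 1.0005637036035484
```

View pics/top.png

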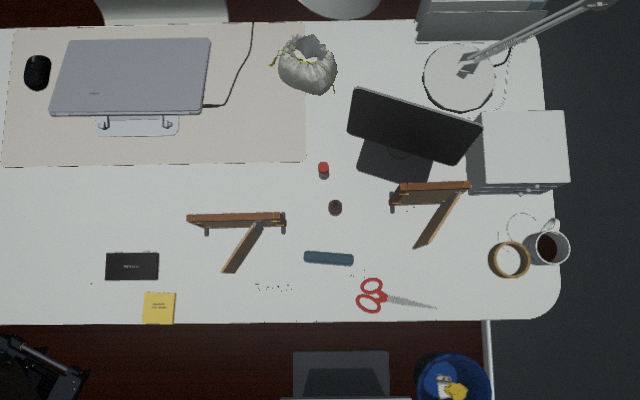

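View pics/scene_c.png

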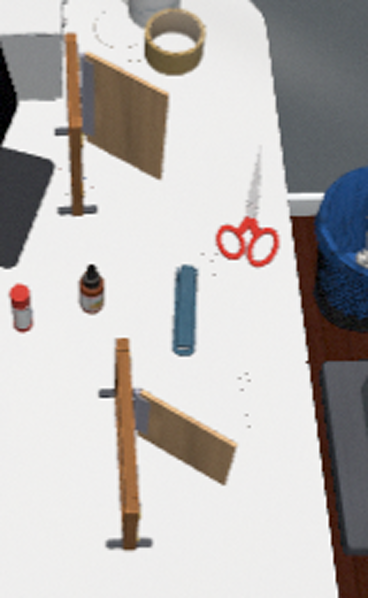

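The top view shows the wide frame's top edge running from (187,218) to (286,214), and the leg from about (262,224) to a free edge near (228,272). I'll fit the frame pose and leg angle to the silhouettes from both cameras.

```bash
cat >> h.py <<'E'
from scipy.optimize import minimize
def box(x0,x1,y0,y1,z0,z1): return np.array([[x,y,z] for x in(x0,x1) for y in(y0,y1) for z in(z0,z1)])
def wpts(q,P): c,s=np.cos(q[2]),np.sin(q[2]); return P@np.array([[c,s,0],[-s,c,0],[0,0,1]])+[q[0],q[1],0]
def legpts(q):
    a=q[3]; d=np.array([-np.sin(a),np.cos(a),0]); n=np.array([np.cos(a),np.sin(a),0])
    B=box(0,.13,-.003,.003,.002,.138)
    return wpts(q,np.array([-.015,-.045,0])+B[:,:1]*d+B[:,1:2]*n+B[:,2:]*[0,0,1])
def render(p,q,S=4):
    m=np.zeros((400*S,640*S),np.uint8)
    for B in [wpts(q,box(-.008,.008,-.105,.105,0,.15)),wpts(q,box(-.028,.028,-.105,-.095,0,.01)),wpts(q,box(-.028,.028,.095,.105,0,.01)),legpts(q)]:
        h=cv2.convexHull(np.array([proj(p,X)*S+S/2 for X in B],np.float32))
        cv2.fillConvexPoly(m,np.round(h).astype(np.int32),1)
    return cv2.resize(m.astype(np.float32),(640,400),interpolation=cv2.INTER_AREA)
def fit(views,q0):
    f=lambda q:sum(np.abs(render(p,q)-r).sum() for p,r in views)
    r=minimize(f,q0,method='Nelder-Mead',options=dict(initial_simplex=np.array([q0]+[np.add(q0,d) for d in np.diag([.01,.01,.06,.12])]),maxiter=160))
    return r.x,r.fun
E
python3 - <<'E'
from h import *
v=[];best=[]
for n in('scene','top'):
    p=snapshot(n); v.append((p,silhouettes(p,'wide_frame')[0]['region'].astype(np.float32)))
for vv in (v,v[1:],v[:1]): q,f=fit(vv,[.576,.246,0.,.85]); print(q.round(4),f)
q,_=fit(v,[.576,.246,0.,.85]); np.save('q.npy',q)
L=legpts(q); print('leg free',L[4:].mean(0).round(3),'hinge',L[:4].mean(0).round(3))
t=v[1][0]; im=cv2.resize(t['frame'][170:300,150:320,::-1].copy(),None,fx=4,fy=4)
for B in (wpts(q,box(-.008,.008,-.105,.105,0,.15)),L):
    for X in B: cv2.circle(im,tuple(int(c) for c in (proj(t,X)-[150,170]+.5)*4),3,(255,0,0),-1)
cv2.imwrite('pics/fit.png',im)
E
```

```text
[0.5725 0.2452 0.0104 0.9517] 440.5625
[0.5725 0.2466 0.0106 0.9662] 223.75
[0.573  0.2442 0.0152 0.9595] 173.5625
leg free [0.451 0.274 0.07 ] hinge [0.558 0.2   0.07 ]
```

View pics/fit.png

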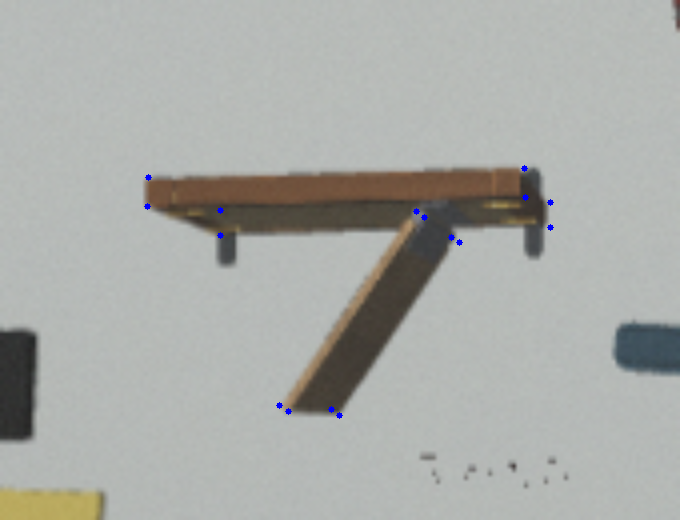

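The fit is good to about 2 mm. The hinge is at (0.558, 0.200) and the leg angle is about 0.95 rad. I'll close the fingers, align the tool with the world axes, and move above the gap.

Request:
{"fn": "send_rows", "kwargs": {"rows": "1 0 0 0 0 0 -0.048; 1 0 0 0 0 0 -0.048; 1 0 0 0 0 0 -0.048; 1 -0.6 -0.7 0 0 0 0; 1 -0.6 -0.7 0 0 0 0; 1 -0.6 -0.7 0 0 0 0; 1 -0.6 -0.7 0 0 0 0; 1 0 0 0 0 0 0", "force": 20}}

```text
t: 2.05
tcp_pos: [0.3951, 0.4201, 0.2148]
tool_rot: [0.002, 1.0, -0.0, 0.0]
wrist_force: [-0.4, -0.6, 0.7]
width: 0.218
finger_force: 0.0
```

Request:
{"fn": "send_rows", "kwargs": {"rows": "1 -0.5 -0.7 0 0 0 0; 1 -0.5 -0.7 0 0 0 0; 1 -0.5 -0.7 0 0 0 0; 1 0 0 0 0 0 0; 1 0 0 0.6 0 0 0; 1 0 0 0.6 0 0 0; 1 0 0 0.6 0 0 0; 1 0 0 0 0 0 0"}}

```text
t: 3.05
tcp_pos: [0.4669, 0.3176, 0.1231]
tool_rot: [-0.0, 1.0, -0.001, -0.002]
wrist_force: [0.4, -0.2, 0.3]
width: 0.007
finger_force: 0.0
```

Run:
```python
from h import *
o=observe();print(o['tcp_pos'],o['wrist_force'],o['width'])
p=snapshot('scene'); cv2.imwrite('pics/near.png',cv2.resize(p['frame'][180:340,260:460,::-1],None,fx=3,fy=3))
t=snapshot('top'); cv2.imwrite('pics/near2.png',cv2.resize(t['frame'][150:300,130:330,::-1],None,fx=3,fy=3))
```

```text
[0.4668866  0.31760799 0.12313454] [ 0.44775726 -0.21771655  0.26558344] 0.007109358381579058
```

View pics/near.png

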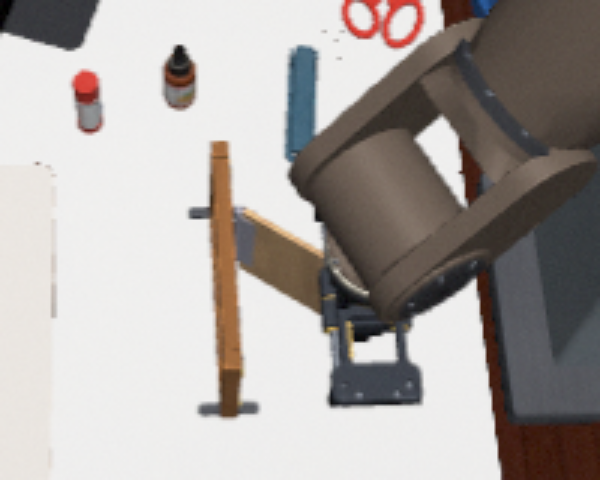

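The near view shows the closed gripper over the leg's free end. The leg hasn't moved: it still runs from (240,215) to (325,300) in the crop. The fingers are on the gap side, so I'll lower 30 mm and push towards -y.

Request:
{"fn": "send_rows", "kwargs": {"rows": "1 0 0 0.6 0 0 0; 1 0 0 0 0 0 0; 1 0 -0.3 0 0 0 0; 1 0 -0.3 0 0 0 0; 1 0 -0.3 0 0 0 0; 1 0 0 0 0 0 0"}}

```text
t: 3.9
tcp_pos: [0.4685, 0.2707, 0.0951]
tool_rot: [0.001, 1.0, 0.0, 0.0]
wrist_force: [0.7, 0.2, -0.2]
width: 0.009
finger_force: 0.0
```

Request:
{"fn": "send_rows", "kwargs": {"rows": "1 0 -0.2 0 0 0 0; 1 0 -0.2 0 0 0 0; 1 0 -0.2 0 0 0 0; 1 0 0 0 0 0 0"}}

```text
t: 4.4
tcp_pos: [0.4683, 0.2413, 0.0947]
tool_rot: [0.001, 1.0, -0.0, -0.0]
wrist_force: [0.7, 0.5, -0.4]
width: 0.004
finger_force: 0.0
```

Request:
{"fn": "send_rows", "kwargs": {"rows": "1 0 -0.1 0 0 0 0; 1 0 -0.1 0 0 0 0; 1 0 -0.1 0 0 0 0; 1 0 -0.1 0 0 0 0; 1 0 0 0 0 0 0"}}

```text
t: 5.03
tcp_pos: [0.4683, 0.2216, 0.0947]
tool_rot: [0.0, 1.0, 0.0, 0.0]
wrist_force: [0.5, 0.4, -0.1]
width: 0.002
finger_force: 0.0
```

Request:
{"fn": "send_rows", "kwargs": {"rows": "1 0 -0.06 0 0 0 0; 1 0 0 0 0 0 0"}}

```text
t: 5.28
tcp_pos: [0.4683, 0.2189, 0.0947]
tool_rot: [0.0, 1.0, 0.0, 0.0]
wrist_force: [0.1, -0.1, -0.4]
width: 0.009
finger_force: 0.0
```

Request:
{"fn": "send_rows", "kwargs": {"rows": "1 0 -0.06 0 0 0 0; 1 0 0 0 0 0 0"}}

```text
t: 5.52
tcp_pos: [0.4683, 0.2158, 0.0946]
tool_rot: [0.0, 1.0, 0.0, -0.0]
wrist_force: [-0.6, -0.9, 0.2]
width: 0.007
finger_force: 0.0
```

Request:
{"fn": "send_rows", "kwargs": {"rows": "1 0 -0.06 0 0 0 0; 1 0 0 0 0 0 0"}}

```text
t: 5.78
tcp_pos: [0.4683, 0.2131, 0.0947]
tool_rot: [0.0, 1.0, 0.0, 0.0]
wrist_force: [-0.8, 3.5, -0.5]
width: 0.002
finger_force: 1.5
```

Run:
```python
from h import *
o=observe();print(o['tcp_pos'],o['wrist_force'],o['width'])
p=snapshot('scene'); a=cv2.resize(p['frame'][190:330,300:440,::-1],None,fx=3,fy=3)
t=snapshot('top'); b=cv2.resize(t['frame'][160:300,170:300,::-1],None,fx=3,fy=3)
cv2.imwrite('pics/push.png',np.hstack([a,b]))
```

```text
[0.46827977 0.21308616 0.09466239] [-0.77657585  3.4940871  -0.46329052] 0.0024363846327940804
```

View pics/push.png

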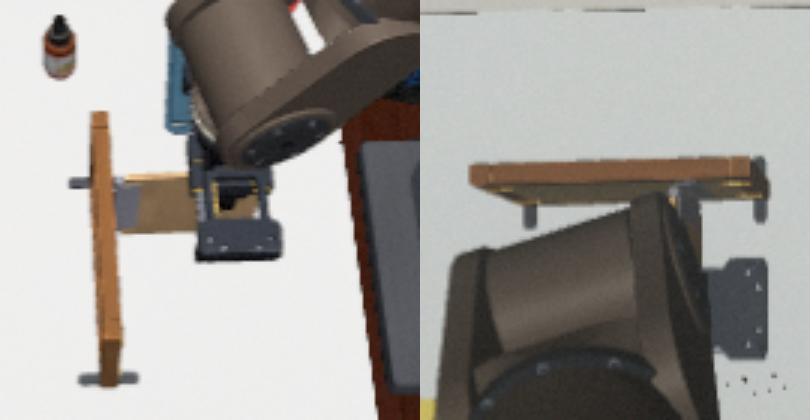

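The leg now looks square to the back, and the force has risen to 3.5 N where the stop is expected. I'll push slightly further to confirm.

Request:
{"fn": "send_rows", "kwargs": {"rows": "1 0 -0.04 0 0 0 0; 1 0 0 0 0 0 0"}}

```text
t: 6.12
tcp_pos: [0.4684, 0.2126, 0.0947]
tool_rot: [0.0, 1.0, 0.001, 0.001]
wrist_force: [-2.2, 18.1, -2.8]
width: 0.006
finger_force: 9.3
```

Request:
{"fn": "send_rows", "kwargs": {"rows": "1 0 -0.04 0 0 0 0; 1 0 0 0 0 0 0; 1 0 0 0 0 0 0"}}

```text
t: 6.5
tcp_pos: [0.4684, 0.2123, 0.0948]
tool_rot: [0.0, 1.0, 0.002, 0.001]
wrist_force: [-3.4, 34.8, -5.0]
width: 0.004
finger_force: 16.9
```

At the hard stop. I'll back away to +y, then lift clear and retreat.

Request:
{"fn": "send_rows", "kwargs": {"rows": "1 0 0.1 0 0 0 0; 1 0 0.4 0 0 0 0; 1 0 0.8 0 0 0 0; 1 0 0.6 -0.2 0 0 0; 1 0 0 -0.8 0 0 0; 1 0 0 -0.8 0 0 0; 1 0 0 -0.8 0 0 0; 1 0 0 0 0 0 0"}}

```text
t: 7.5
tcp_pos: [0.4691, 0.305, 0.2274]
tool_rot: [0.0, 1.0, 0.001, 0.002]
wrist_force: [0.0, 0.3, -0.5]
width: 0.003
finger_force: 0.0
```

Request:
{"fn": "send_rows", "kwargs": {"rows": "1 0.6 0.7 0 0 0 0; 1 0.6 0.7 0 0 0 0; 1 0.6 0.7 0 0 0 0; 1 0.4 0.7 0 0 0 0; 1 0 0.7 0 0 0 0; 1 0 0 0 0 0 0"}}

```text
t: 8.25
tcp_pos: [0.3574, 0.4807, 0.2231]
tool_rot: [-0.001, 1.0, -0.001, -0.0]
wrist_force: [-0.2, 0.2, -1.1]
width: 0.004
finger_force: 0.0
```

Run:
```python
from h import *
v=[];c=[]
for n in('scene','top'):
    p=snapshot(n); v.append((p,silhouettes(p,'wide_frame')[0]['region'].astype(np.float32)))
    c.append(cv2.resize(p['frame'][190:330,(300 if n=='scene' else 170):][:,:130,::-1],None,fx=3,fy=3))
    print([(d['p'],w(p,d['location']).round(4)) for d in landmark_of(p,'tall_leg_tip')[:1]])
for vv in(v,v[1:]): print(fit(vv,[.5725,.2455,.0104,1.5]))
cv2.imwrite('pics/end.png',np.hstack(c)); o=observe();print(o['t'],o['tcp_pos'],o['wrist_force'])
```

```text
[(0.59, array([ 0.5087, -0.1769,  0.1982]))]
[(0.83, array([ 0.507 , -0.1713,  0.2005]))]
(array([0.57230602, 0.24672403, 0.01257862, 1.57002534]), np.float64(383.6875))
(array([0.57258809, 0.24714584, 0.01578783, 1.56675184]), np.float64(157.3125))
8.55 [0.35862746 0.47826583 0.22457763] [-0.29305925  0.03069755  0.85245315]
```

View pics/end.png

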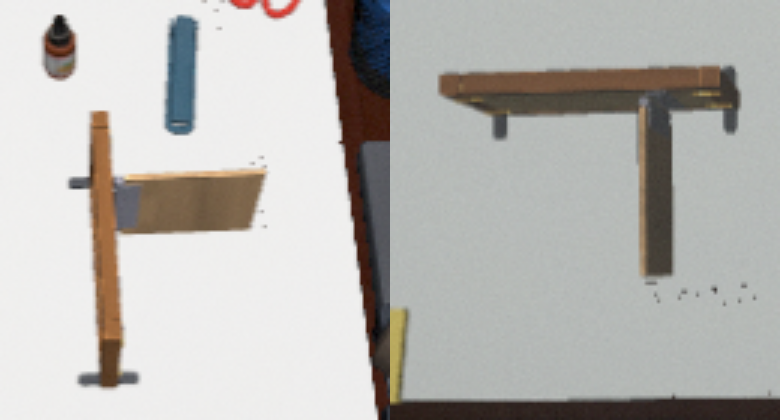

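The leg stands square to the back (fitted angle 1.57 rad), the tall frame's leg hasn't moved, and the arm is clear.

```bash
python3 -c "from cell import *; print(sign_off())"
```

```text
the job is handed in; nothing more can be done
None
```

The wide frame's leg is out against its hard stop, square to the back (fitted angle about 1.57 rad), the tall frame's leg was left as it was, and the job is handed in with the arm clear.

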